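# Turn the reference bar white face up and start the reading

## Task

The six-sided blue reference bar lies on the round rubber mat with its white face leaning to one side. Roll it over on the mat, without lifting it, until the white face is on top and the bar lies flat with its middle inside the yellow circle; then start the reading by pressing the green button fully down and letting it come back up. Do not press the red button, do not press green before the white face is up, and leave the mirror mount, the jar and the lens case where they stand.

Things in the scene. Friction and masses are not known exactly. Their poses are not given: they have to be found in the camera images.
- bar: loose hexagonal bar of blue-anodised aluminium, 40 mm across flats (faces 23 mm wide), 90 mm long, 0.3 to 0.5 kg; one long face is white, the others blue. Origin at its centre, 20 mm above the mat when it lies on a face. x axis along the bar; z axis square out of the white face. The rubber grips it.
- bar_white (a point): middle of the bar's white face. It starts as an upper sloping face (normal 60 degrees from vertical), at any heading. One 60-degree roll away from the side it leans to brings it on top and the bar 23 mm that way: push near the upper edge along an arc about the far bottom edge, rising (a level push jams by friction); past 30 degrees it falls over by itself.
- mat: fixed round black rubber mat, 280 mm across, top 4 mm above the table; a thin yellow circle, 180 mm across, is drawn round its middle. Origin at its centre, at table height; a black reflectance head (tube on a post, under 95 mm high, base 60 mm square) is fixed 190 mm from the centre, on the mat's -x side.
- green_button (a joint): green push button, a round green cap 32 mm across on a black round collar (48 mm across, 12 mm high) on top of the green pod. This is the start button. Joint value: 0 = up, grows as it is pressed straight down, 0.008 = fully down (8 mm travel). Its spring takes about 2 N to start moving and 6 N to hold fully down, and brings it back up when let go.
- green_button_top (a point): centre of the top of the green button's cap, when up 81 mm above the table; it moves down with the cap. The button points straight up.
- red_button (a joint): red push button, a round red cap 32 mm across on a black round collar (48 mm across, 12 mm high) on top of the red pod. It must not be pressed. Joint value: 0 = up, grows as it is pressed straight down, 0.008 = fully down (8 mm travel). Its spring takes about 2 N to start moving and 6 N to hold fully down, and brings it back up when let go.
- red_button_top (a point): centre of the top of the red button's cap, 81 mm above the table.
- green_pod: fixed grey box 75 x 75 mm, 45 mm high, that carries the green button at the centre of its top; origin at the centre of its underside, 12 mm above the table. It stands on a fixed black breadboard plate (200 x 260 mm, 12 mm thick) beside the red pod, their centres 100 to 170 mm apart; either one may be on the left.
- red_pod: the same box with the red button.
- mirror_mount: loose bystander: round mirror 48 mm across in a black ring on a steel post with a round black foot (52 mm), 106 mm high; origin under the foot, z up.
- jar: loose bystander: amber jar with a black cap, 48 mm across, 70 mm high; origin at the centre of its underside, z up.
- lens_case: loose bystander: flat grey plastic case 52 x 52 x 20 mm with a paper patch on top; origin at the centre of its underside, z up.
Things that resemble listed ones, but are neither listed nor needed, are in the scene too. What is shaped like the bar but pink or turquoise is not meant.

How it is judged:
By the outcome, as a careful person would: the job done as asked, in the order asked, and still so for the second after the job is handed in, with the robot touching nothing.
It also fails if it takes over 45 s, if anything falls off the work surface, if the arm or the gripper's body presses on something with over 40 N, if the wrist force passes 120 N, or if a joint passes its speed limit or range.

## Robot

A 6-joint arm with a two-finger parallel gripper is mounted at the origin on the work surface. World frame = base frame: x ahead of the robot, y to its left, z up, the work surface at z = 0. Lengths are in m, angles in degrees, forces in N, time in s.
With the tool pointing down it reaches from about 0.3 to 0.75 m from the base axis. Payload 8.5 kg.
Tool frame: the origin (TCP) lies between the finger pads; the fingertips stand ahead of it and the grasp point (between the pads) lies 8 mm behind it (env.tcp_to_tips is the z of the fingertips in the tool frame, in m); z points along the fingers, x is the direction in which the jaws open and shut, and the axes are right-handed (so a half turn about z gives the same grasp; the last joint's range is limited). The gripper opens to 85 mm and grips with 20 to 120 N. Pads are 22 mm wide; open, the fingers measure 114 mm over their backs; the gripper's body (76 mm by 85 mm) begins 54 mm behind the grasp point. The pads swing forward as they close: fully open they stand 13 mm farther back than shut.
Start: joints at [-88.081, 21.807, 74.336, -0, 83.858, -12.336], TCP at [0.135, -0.533, 0.216] pointing down, gripper open.
Joint ranges: [-178.18, 178.18], [-50.72, 133.34], [12.68, 142.11], [-81.47, 261.47], [9.98, 163.14], [-165.26, 165.26]. Speed limits (degrees/s): [136.94, 136.94, 180, 180, 180, 180].

## Interface

Orientations are given as a 3x3 rotation matrix whose columns are the frame's x, y, z axes.
In Python, from rig import observe, viewer, env gives the robot as it stands.
- The arm moves only by the tool jog_arm, never from a script. Its arguments are lists of equal length, an entry for each row: "dr": the turn, a rotation vector about the tool's x, y, z in rad, a list of three; "slide": the shift along the tool's x, y, z in m, a list of three; "gripper": the opening, from -1 (shut) to 1 (fully open), so that 0 is half open. In form: {"dr": [[rx, ry, rz], ...], "slide": [[dx, dy, dz], ...], "gripper": [gripper, ...]}. A call has exactly 10 rows; each row shifts and turns the commanded pose from where the row before left it, along the tool's axes as they then stand; what a row does not reach is not made up. A row lasts 1/10 s, in which the tool goes at most 50 mm and 8.59 degrees, less where a joint would pass 70% of its speed; a pose out of reach is approached as far as the arm can. A call is refused whole if a number of a shift passes 0.05 or a number of a turn 0.15, either way. A call with a gripper value outside its range is refused whole. The fingers move at their own pace and stop on an object; "force" is the grip in N (left out, the last holds). Time passes only in rows, so rows that do not move let the fingers close, or fill a call up. It gives the time, the measured TCP pose, the force and the opening at its end, in the units of the state.
- observe(): the state, without advancing time (a new reading comes with each control period).
- viewer.get_image(name): name is "side" or "top"; returns a dict with "pixels" (384x512x3 uint8, blue, green, red), "camera_matrix" (3x3 intrinsics, pixels), "R" (3x3) and "t" (3): a world point X has camera coordinates R X + t. Camera axes: x right, y down, z forward; pixel columns grow to the right and rows downward; lengths in m; the calibration is good to about 2 mm. A picture is of the moment at which its call begins. There is no depth.
- env.close_job(): hands the job in, once; it reports no verdict.
The state is a dict: "time_s": time; "q": joint angles; "qvel": joint speeds; "joint_efforts": joint torques, N m; "position": TCP position; "tool_rot": TCP orientation; "ft_force": force on the tool from outside, world axes, zero at the start; "wrist_torque": the same for the moment, N m; "grip_width": finger opening in m.
Only numpy, scipy, OpenCV 4.12 (cv2) and the standard library are available. Lean on these libraries where they do the work, as an engineer would, in place of code of your own. Each camera call takes 0.05 s, during which the arm holds its last target.

## Working session

There is one attempt and no reset: what is moved stays moved. The work goes in short steps, Python scripts to look and compute and a tool call to move; the robot and the scene stay as the last step left them, time stands still between calls to the robot, and variables do not carry over. Pictures are saved under pics/ and viewed, and the job is handed in when it is done.

Besides the shell and the picture viewer there is one more tool, called after "Emit:" as name(argument=value, ...) on one line, values as JSON. jog_arm: Moves the arm, as the interface text tells. Its arguments: {"type":"object","properties":{"dr":{"type":"array","items":{"type":"array","items":{"type":"number"}}},"slide":{"type":"array","items":{"type":"array","items":{"type":"number"}}},"gripper":{"type":"array","items":{"type":"number"}},"force":{"type":"number"}},"required":["dr","slide","gripper"]}

```bash
ls; mkdir -p pics; python3 - <<'E'
from rig import observe, viewer, env
import cv2,numpy as np
s=observe(); print(s['time_s'],s['position'],s['tool_rot'],s['grip_width'],env.tcp_to_tips)
for n in('side','top'):
    d=viewer.get_image(n); cv2.imwrite(f'pics/{n}0.png',d['pixels']); np.savez(f'{n}0.npz',**d)
    print(n,d['camera_matrix'],d['R'],d['t'])
E
```

```text
pics
0.0 [ 0.13541278 -0.53275017  0.2153121 ] [[ 2.46236610e-01 -9.69209745e-01 -5.09356555e-05]
 [-9.69208709e-01 -2.46236423e-01  1.44997779e-03]
 [-1.41787482e-03 -3.07670335e-04 -9.99998947e-01]] 0.08562222692878231 0.011
side [[377.10540203   0.         252.96368881]
 [  0.         377.10540203 188.93093849]
 [  0.           0.           1.        ]] [[-0.98938752 -0.1447259  -0.01291292]
 [-0.05917391  0.48250143 -0.87389405]
 [ 0.1327056  -0.86385577 -0.48594489]] [0.61081102 0.15884803 0.77578794]
top [[422.01764025   0.         258.64759937]
 [  0.         422.01764025 194.14656718]
 [  0.           0.           1.        ]] [[-0.01707357 -0.99962289 -0.02150738]
 [-0.98498581  0.02051159 -0.17141248]
 [ 0.17178899  0.01825785 -0.98496457]] [-0.07694064  0.65445463  1.20451003]
```

View pics/side0.png

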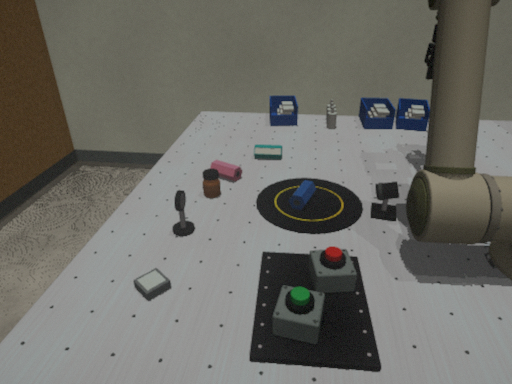

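View pics/top0.png

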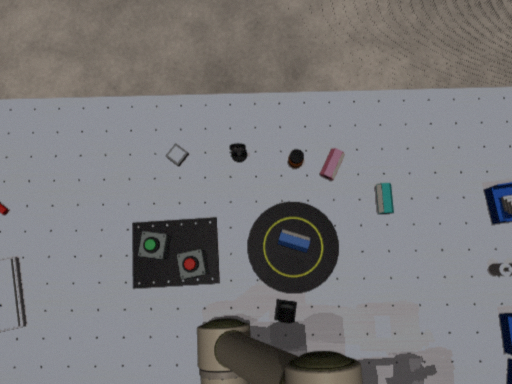

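The side view shows the bar near (302,195), red button (333,255) and green (300,296). In the top view the bar is at (295,240), green at (151,244), red at (190,264). Next I'll zoom in and measure.

```bash
cat > h.py <<'E'
import numpy as np,cv2
def ld(n): return dict(np.load(n+'.npz'))
def ray(d,uv,z):
    K,R,t=d['camera_matrix'],d['R'],d['t']
    c=-R.T@t; v=R.T@np.linalg.inv(K)@np.array([uv[0],uv[1],1.]); return c+v*(z-c[2])/v[2]
def proj(d,X):
    p=d['camera_matrix']@(d['R']@np.asarray(X)+d['t']); return p[:2]/p[2]
def tri(ds,uvs):
    A=[];b=[]
    for d,uv in zip(ds,uvs):
        c=-d['R'].T@d['t']; v=d['R'].T@np.linalg.inv(d['camera_matrix'])@np.array([*uv,1.]); v/=np.linalg.norm(v)
        P=np.eye(3)-np.outer(v,v); A.append(P); b.append(P@c)
    return np.linalg.lstsq(np.vstack(A),np.hstack(b),rcond=None)[0]
def comps(d,lo,hi,mn=8):
    h=cv2.cvtColor(d['pixels'],cv2.COLOR_BGR2HSV); m=cv2.inRange(h,lo,hi)
    n,l,s,c=cv2.connectedComponentsWithStats(m); return [(s[i].tolist(),c[i].round(1).tolist()) for i in range(1,n) if s[i,4]>=mn]
def crop(d,x0,y0,x1,y1,k,name):
    cv2.imwrite('pics/'+name+'.png',cv2.resize(d['pixels'][y0:y1,x0:x1],None,fx=k,fy=k,interpolation=cv2.INTER_CUBIC))
E
python3 - <<'E'
from h import *
s,t=ld('side0'),ld('top0')
crop(t,245,200,345,295,6,'tz'); crop(s,250,170,370,235,6,'sz')
for n,d in(('s',s),('t',t)):
    for c,lo,hi in(('green',(45,120,60),(75,255,255)),('red',(0,170,80),(6,255,255)),('yel',(22,120,90),(35,255,255)),('blue',(100,90,50),(130,255,255))):
        for x in comps(d,lo,hi): print(n,c,x,ray(d,x[1],.081 if c in('green','red') else .004 if c=='yel' else .03).round(4))
E
```

```text
s green ([290, 286, 20, 19, 249], [299.8, 293.9]) [0.5068 0.2291 0.081 ]
s red ([325, 247, 17, 14, 143], [333.1, 252.6]) [0.4499 0.1161 0.081 ]
s yel ([274, 187, 37, 34, 133], [286.0, 205.9]) [ 0.5536 -0.162   0.004 ]
s yel ([315, 188, 29, 33, 123], [333.4, 206.6]) [ 0.4312 -0.1738  0.004 ]
s blue ([270, 96, 28, 30, 563], [282.1, 110.9]) [ 0.6213 -0.8903  0.03  ]
s blue ([359, 98, 36, 31, 659], [375.7, 114.4]) [ 0.2345 -0.8832  0.03  ]
s blue ([396, 98, 34, 33, 680], [411.2, 115.1]) [ 0.0932 -0.8889  0.03  ]
s blue ([289, 180, 28, 30, 427], [302.9, 193.5]) [ 0.5117 -0.1872  0.03  ]
t green ([145, 239, 11, 11, 97], [149.6, 244.1]) [0.5089 0.227  0.081 ]
t red ([0, 204, 6, 9, 33], [1.8, 208.5]) [0.6213 0.6679 0.081 ]
t red ([184, 258, 11, 12, 96], [189.0, 263.6]) [0.4515 0.1124 0.081 ]
t yel ([263, 217, 60, 60, 342], [292.5, 246.1]) [ 0.4995 -0.1885  0.004 ]
t blue ([491, 182, 21, 41, 456], [501.6, 200.7]) [ 0.6222 -0.8179  0.03  ]
t blue ([278, 231, 33, 21, 374], [293.5, 242.0]) [ 0.5103 -0.1904  0.03  ]
t blue ([507, 316, 5, 29, 81], [509.9, 326.7]) [ 0.2584 -0.7996  0.03  ]
```

View pics/tz.png

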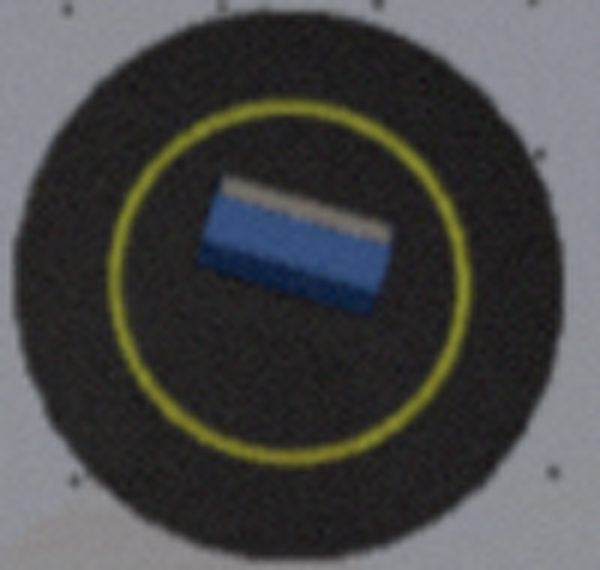

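View pics/sz.png

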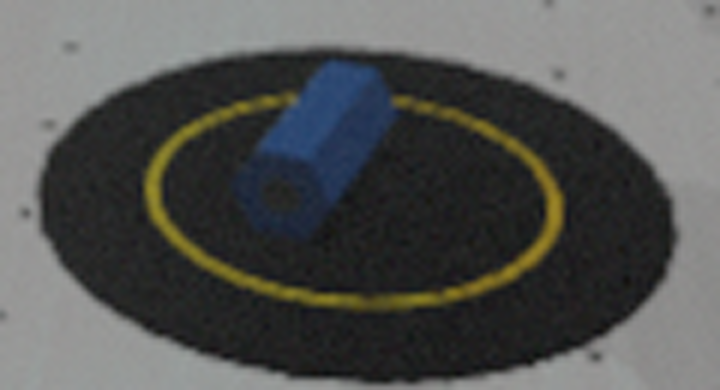

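The zoomed top view shows the white strip on the bar's upper side in the image (+x), so it must roll toward -x. Next I'll measure the top face at z=0.044.

```bash
python3 - <<'E'
from h import *
t=ld('top0'); s=ld('side0')
p=t['pixels'][225:258,272:318].astype(int)
h=cv2.cvtColor(t['pixels'],cv2.COLOR_BGR2HSV)
v=t['pixels'][:,:,0]
for r in range(226,256,2): print(r,v[r,274:316:2])
m=(cv2.inRange(h,(100,90,50),(130,255,255))>0)&(v>115); m[:225]=0;m[258:]=0;m[:,:270]=0;m[:,320:]=0
c=cv2.findContours(m.astype('uint8'),0,1)[0]; c=max(c,key=cv2.contourArea)
b=cv2.minAreaRect(c); print(b); bp=cv2.boxPoints(b); W=np.array([ray(t,q,.044) for q in bp]); print(W.round(4), W.mean(0))
ys,xs=np.nonzero(m); print(len(xs),ray(t,(xs.mean(),ys.mean()),.044))
# zoom-picked corners of the top face
z=np.array([(217,195),(390,243),(382,292),(204,243)])/6+[245,200]-.4
Wz=np.array([ray(t,q,.044) for q in z]);print(Wz.round(4),Wz.mean(0), np.linalg.norm(Wz[1]-Wz[0]),np.linalg.norm(Wz[3]-Wz[0]))
e=(Wz[1]-Wz[0])+(Wz[2]-Wz[3]); print(np.degrees(np.arctan2(e[1],e[0])))
E
```

```text
226 [26 37 37 29 38 35 28 36 30 35 34 28 33 26 30 38 31 30 34 40 42]
228 [34 38 32 32 42 38 32 37 30 31 31 31 34 30 33 31 36 34 31 33 42]
230 [35 30 33 26 84 89 69 48 32 30 29 34 34 30 33 30 32 32 34 32 35]
232 [ 36  32  37  50 101 103 102  99  92  71  60  37  37  34  37  32  36  39
  34  33  33]
234 [ 36  36  37  95 125 122 122 108 103 101 102  99  75  62  49  39  32  38
  36  27  33]
236 [ 35  31  36 115 125 125 125 123 123 116 120 110  98  98  97  86  64  47
  32  37  29]
238 [ 36  39  48 121 125 124 125 120 126 124 122 122 121 101 107 113 100  98
  58  34  32]
240 [ 36  34  47  93 107 119 122 126 122 124 125 125 124 123 124 121 117 104
  53  30  36]
242 [ 34  29  60  66  72  71  82 111 115 124 121 124 126 123 126 123 124 121
  54  32  32]
244 [ 38  34  45  51  63  64  66  65  70  76  96 115 116 124 123 123 123 118
  38  34  34]
246 [ 36  30  36  38  27  29  56  58  64  63  64  69  76  96 107 121 125  92
  33  33  30]
248 [42 36 33 34 36 34 37 32 35 45 55 65 66 62 65 70 89 60 32 33 38]
250 [33 38 38 38 36 34 39 38 36 37 33 28 47 56 62 66 66 36 34 36 33]
252 [31 38 36 36 40 38 37 32 34 35 34 33 35 32 33 39 44 36 36 40 35]
254 [34 36 38 31 40 36 30 42 33 35 35 37 34 33 35 35 34 36 30 33 34]
((294.1926574707031, 239.85780334472656), (28.83057403564453, 6.704784393310547), 16.699243545532227)
[[ 0.5193 -0.1482  0.044 ]
 [ 0.5381 -0.1544  0.044 ]
 [ 0.5122 -0.2351  0.044 ]
 [ 0.4935 -0.2288  0.044 ]] [ 0.51577476 -0.19164165  0.044     ]
191 [ 0.51575606 -0.1919844   0.044     ]
[[ 0.5394 -0.1527  0.044 ]
 [ 0.5142 -0.2371  0.044 ]
 [ 0.4903 -0.2323  0.044 ]
 [ 0.5159 -0.1457  0.044 ]] [ 0.51494024 -0.19195134  0.044     ] 0.08804669185967254 0.024522544282961033
-106.52470963481525
```

Emit:
jog_arm(dr=[[0,0,0.136],[0,0,0.136],[0,0,0.136],[0,0,0.137],[0,0,0],[0,0,0],[0,0,0],[0,0,0],[0,0,0],[0,0,0]], slide=[[0,0,0],[0,0,0],[0,0,0],[0,0,0],[-0.03,-0.021,0],[-0.03,-0.021,0],[-0.03,-0.021,0],[-0.03,-0.021,0],[-0.03,-0.021,0],[-0.03,-0.021,0]], gripper=[-1,-1,-1,-1,-1,-1,-1,-1,-1,-1])

```text
time_s: 1.1
position: [0.3094, -0.3964, 0.2157]
tool_rot: [[-0.292, -0.956, -0.0], [-0.956, 0.292, 0.001], [-0.0, 0.0, -1.0]]
ft_force: [-0.1, -0.0, 1.1]
grip_width: -0.0001
```

Emit:
jog_arm(dr=[[0,0,0],[0,0,0],[0,0,0],[0,0,0],[0,0,0],[0,0,0],[0,0,0],[0,0,0],[0,0,0],[0,0,0]], slide=[[-0.03,-0.021,0],[-0.03,-0.021,0],[-0.03,-0.021,0],[-0.03,-0.021,0],[-0.03,-0.021,0],[-0.03,-0.021,0.01],[-0.03,-0.021,0.02],[-0.03,-0.021,0.03],[-0.017,-0.016,0.03],[0,0,0]], gripper=[-1,-1,-1,-1,-1,-1,-1,-1,-1,-1])

```text
time_s: 2.1
position: [0.5594, -0.2028, 0.1214]
tool_rot: [[-0.289, -0.957, -0.007], [-0.957, 0.289, 0.004], [-0.002, 0.008, -1.0]]
ft_force: [-0.9, -0.9, 0.6]
grip_width: 0.0002
```

```bash
cat > st.py <<'E'
from rig import observe, viewer, env
import sys
from h import *
s=observe(); R=np.array(s['tool_rot']);p=np.array(s['position'])
print(s['time_s'],p.round(4),R.round(3).tolist(),np.round(s['ft_force'],2),s['grip_width'],np.round(s['q'],1))
if len(sys.argv)>1:
    k=sys.argv[1]
    for n in('side','top'):
        d=viewer.get_image(n); np.savez(n+k,**d); cv2.imwrite(f'pics/{n}{k}.png',d['pixels'])
        print(n,'tip px',proj(d,p+R[:,2]*.011).round(1))
    crop(ld('side'+k),230,130,390,240,5,'sz'+k); crop(ld('top'+k),230,190,350,295,6,'tz'+k)
E
python3 st.py 1
```

```text
2.1 [ 0.5594 -0.2028  0.1214] [[-0.289, -0.957, -0.007], [-0.957, 0.289, 0.004], [-0.002, 0.008, -1.0]] [-0.87 -0.85  0.63] 0.00015338933443771665 [-31.3  31.   75.    0.   74.4  75.5]
side tip px [286.1 162.3]
top tip px [299.1 222.7]
```

View side.

View pics/sz1.png

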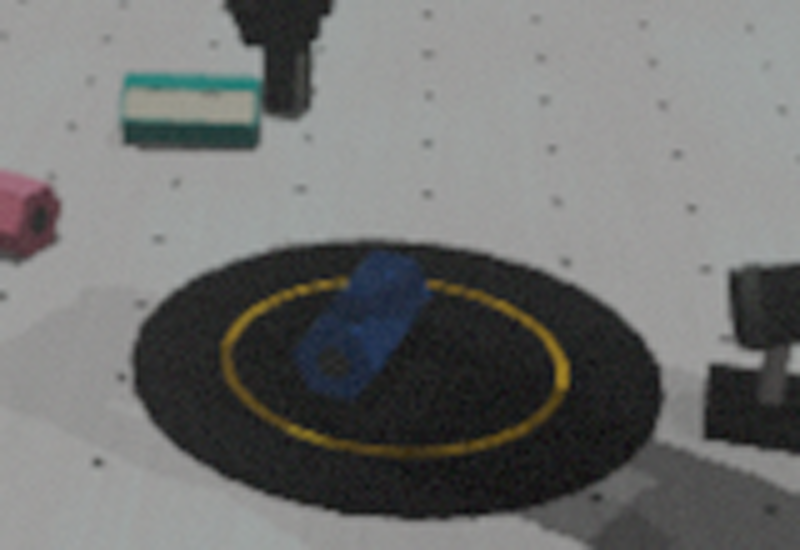

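Emit:
jog_arm(dr=[[0,0,0],[0,0,0],[0,0,0],[0,0,0],[0,0,0],[0,0,0],[0,0,0],[0,0,0],[0,0,0],[0,0,0]], slide=[[0.001,0,0.01],[0.001,0,0.01],[0,0,0.01],[0,0,0.01],[0,0,0.01],[0,0,0.01],[0,0,0.01],[0,0,0.002],[0,0,0],[0,0,0]], gripper=[-1,-1,-1,-1,-1,-1,-1,-1,-1,-1])

```text
time_s: 3.2
position: [0.5592, -0.2076, 0.0543]
tool_rot: [[-0.292, -0.956, 0.001], [-0.956, 0.292, -0.0], [0.0, -0.001, -1.0]]
ft_force: [0.6, 0.4, 0.4]
grip_width: -0.0004
```

```bash
python3 st.py 2
```

```text
3.2 [ 0.5592 -0.2076  0.0543] [[-0.292, -0.956, 0.001], [-0.956, 0.292, -0.0], [0.0, -0.001, -1.0]] [0.57 0.37 0.39] -0.0004153467113584645 [-31.7  35.3  79.7   0.   65.   75.2]
side tip px [285.5 184.4]
top tip px [299.1 225.1]
```

View pics/sz2.png

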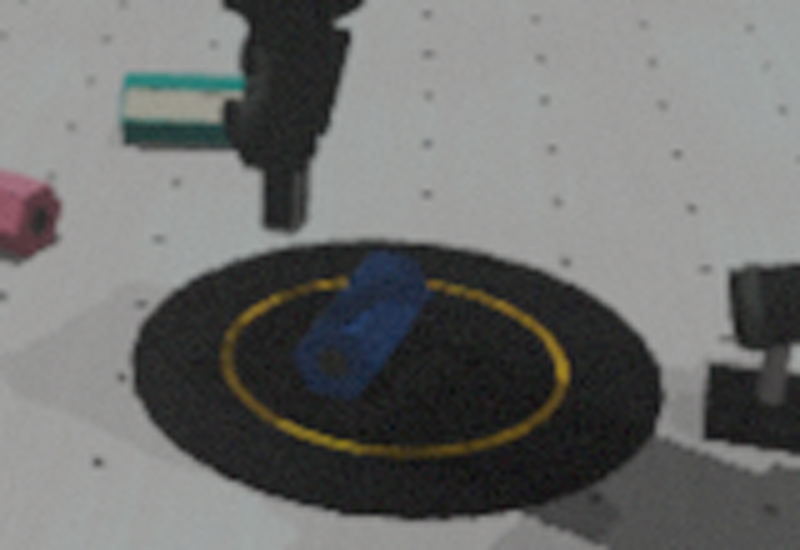

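View pics/tz2.png

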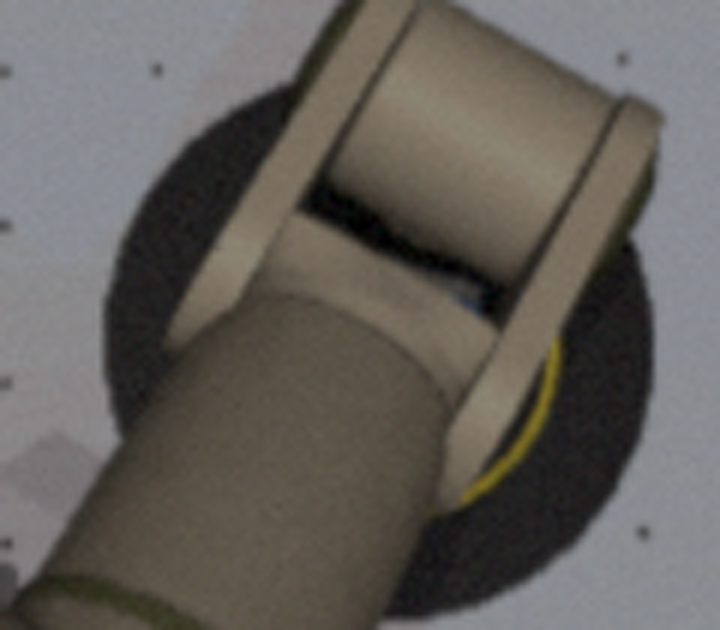

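The side view shows the closed fingertips ending near (287,176), but the state predicts (285,184). I'll check this.

```bash
python3 - <<'E'
from h import *
d=ld('side2')
p=np.array([.5592,-.2076,.0543])
for dz in(.011,0,-.008,-.013,-.02,-.03): print(dz,proj(d,p-[0,0,dz]).round(1))
n=np.array([.956,-.292,0]);a=np.array([-.292,-.956,0])
for i in(-1,1):
  for j in(-1,1): print(i,j,proj(d,p-[0,0,.011]+n*.011*i+a*.0145*j).round(1))
b=np.array([.515,-.192,.024])
for c in(-.045,.045):
  for k in range(6):
    th=np.radians(60*k+0); X=b+a*c+.0231*(n*np.cos(th)+np.array([0,0,1])*np.sin(th)); print(c,k,((proj(d,X)-[230,130])*5).round(0))
E
python3 - <<'E'
import cv2
i=cv2.imread('pics/side2.png')
cv2.imwrite('pics/s2b.png',cv2.resize(i[60:230,240:400],None,fx=4,fy=3.5,interpolation=2)*1)
for r in range(168,190): print(r,i[r,278:300,1])
E
```

```text
0.011 [285.5 184.3]
0 [285.6 180.7]
-0.008 [285.7 178. ]
-0.013 [285.8 176.4]
-0.02 [285.9 174. ]
-0.03 [286.  170.6]
-1 -1 [287.4 187.5]
-1 1 [291.3 182.8]
1 -1 [279.7 185.9]
1 1 [283.6 181.2]
-0.045 0 [287. 353.]
-0.045 1 [309. 324.]
-0.045 2 [353. 333.]
-0.045 3 [373. 372.]
-0.045 4 [349. 401.]
-0.045 5 [307. 391.]
0.045 0 [345. 277.]
0.045 1 [367. 249.]
0.045 2 [407. 257.]
0.045 3 [425. 293.]
0.045 4 [403. 321.]
0.045 5 [363. 313.]
168 [159 155 160 151 105  41  37  41  41  38  51  66  59  90 146 162 162 162
 162 159 161 161]
169 [162 161 160 151 104  40  41  38  36  37  51  65  52  93 142 161 159 162
 163 161 160 162]
170 [161 160 161 151 109  44  38  39  38  37  49  62  56 102 149 162 161 163
 161 160 159 161]
171 [160 160 162 151 108  46  32  41  38  37  49  62  52 109 154 161 162 162
 162 161 158 160]
172 [160 159 162 152 107  45  37  39  38  37  49  65  56 112 154 160 159 163
 162 159 160 160]
173 [160 162 162 149 102  39  33  35  40  38  52  63  63 114 150 162 162 163
 159 159 162 160]
174 [160 162 164 150 103  47  40  36  37  39  57  70  83 128 160 160 162 162
 161 158 162 
[... 545 characters left out ...]
 35  40  35
  35  40  36  35]
181 [130 110  88  65  42  36  40  38  34  38  36  36  41  37  30  32  40  30
  35  35  36  40]
182 [63 44 37 36 44 39 41 36 38 37 35 28 38 36 38 38 43 35 33 39 37 41]
183 [40 36 42 37 36 37 38 31 39 35 37 44 35 36 39 42 35 37 34 36 38 36]
184 [37 37 32 33 45 37 40 33 36 42 37 38 36 37 37 41 38 39 31 35 36 41]
185 [34 38 37 37 38 42 39 34 35 39 33 38 37 32 40 41 38 30 39 54 67 53]
186 [35 44 39 41 32 42 34 34 36 38 38 36 37 46 55 75 96 93 75 78 89 74]
187 [43 39 35 31 33 38 39 35 38 31 38 56 63 60 61 72 87 87 66 60 72 66]
188 [36 36 32 37 35 38 41 52 58 59 54 52 56 53 36 36 35 32 34 42 46 51]
189 [38 35 41 36 38 47 92 92 69 58 51 38 34 35 29 31 37 29 32 45 46 46]
```

View pics/s2b.png

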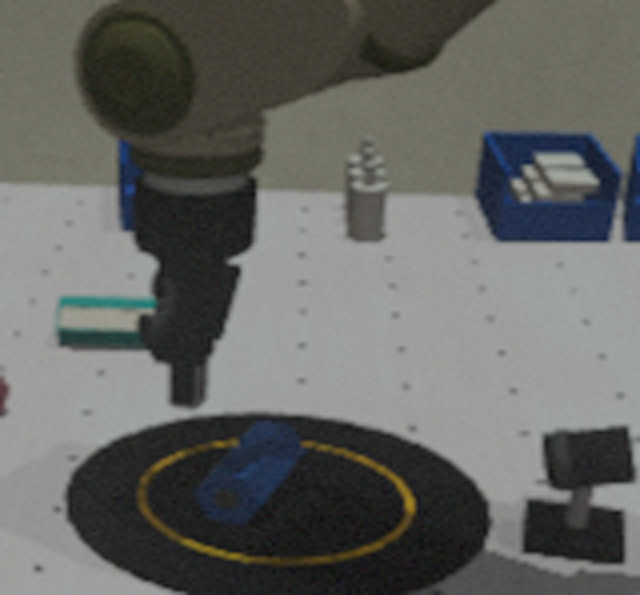

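Emit:
jog_arm(dr=[[0,0,0],[0,0,0],[0,0,0],[0,0,0],[0,0,0],[0,0,0],[0,0,0],[0,0,0],[0,0,0],[0,0,0]], slide=[[0,0,0.005],[0,0,0.005],[0,0,0.005],[0,0,0.005],[0,0,0.005],[0,0,0.005],[0,0,0.003],[0,0,0],[0,0,0],[0,0,0]], gripper=[-1,-1,-1,-1,-1,-1,-1,-1,-1,-1])

```text
time_s: 4.3
position: [0.559, -0.2076, 0.0212]
tool_rot: [[-0.292, -0.956, 0.0], [-0.956, 0.292, -0.0], [0.0, -0.0, -1.0]]
ft_force: [-0.6, 0.3, -0.2]
grip_width: -0.0001
```

```bash
python3 st.py 3; python3 - <<'E'
import cv2
i=cv2.imread('pics/side3.png')
cv2.imwrite('pics/s3b.png',cv2.convertScaleAbs(cv2.resize(i[130:220,250:350],None,fx=6,fy=6,interpolation=2),alpha=2))
E
```

```text
4.3 [ 0.559  -0.2076  0.0212] [[-0.292, -0.956, 0.0], [-0.956, 0.292, -0.0], [0.0, -0.0, -1.0]] [-0.65  0.28 -0.17] -0.00010625421479268092 [-31.7  37.7  81.5  -0.   60.8  75.2]
side tip px [285.2 195.1]
top tip px [298.3 226.2]
```

View pics/s3b.png

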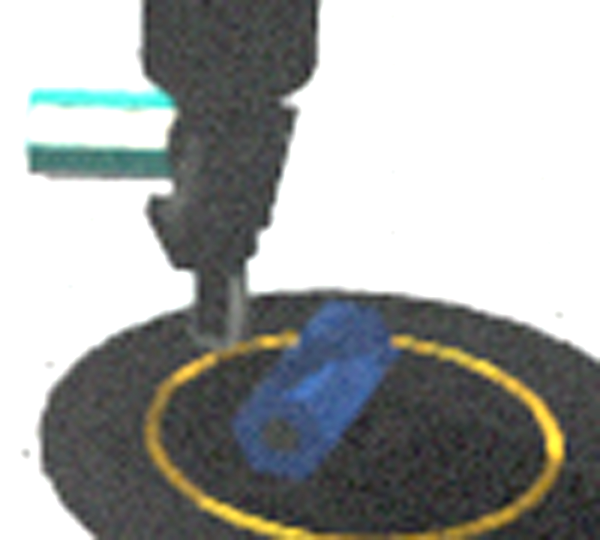

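Emit:
jog_arm(dr=[[0,0,0],[0,0,0],[0,0,0],[0,0,0],[0,0,0],[0,0,0],[0,0,0],[0,0,0],[0,0,0],[0,0,0]], slide=[[0,0,0.001],[0,0,0.001],[0,0,0.001],[0,0,0.001],[0,0,0.001],[0,0,0.001],[0,0,0.001],[0,0,0],[0,0,0],[0,0,0]], gripper=[-1,-1,-1,-1,-1,-1,-1,-1,-1,-1])

```text
time_s: 5.4
position: [0.5589, -0.2075, 0.014]
tool_rot: [[-0.292, -0.956, 0.0], [-0.956, 0.292, -0.0], [0.0, -0.0, -1.0]]
ft_force: [-0.5, 0.8, -0.2]
grip_width: 0.0002
```

Emit:
jog_arm(dr=[[0,0,0],[0,0,0],[0,0,0],[0,0,0],[0,0,0],[0,0,0],[0,0,0],[0,0,0],[0,0,0],[0,0,0]], slide=[[0,0,0.001],[0,0,0.001],[0,0,0.001],[0,0,0],[0,0,0],[0,0,0],[0,0,0],[0,0,0],[0,0,0],[0,0,0]], gripper=[-1,-1,-1,-1,-1,-1,-1,-1,-1,-1])

```text
time_s: 6.4
position: [0.5589, -0.2075, 0.0109]
tool_rot: [[-0.292, -0.956, 0.0], [-0.956, 0.292, -0.0], [0.0, -0.0, -1.0]]
ft_force: [-0.2, -0.0, 0.1]
grip_width: -0.0002
```

```bash
python3 st.py 4; python3 - <<'E'
import cv2
i=cv2.imread('pics/side4.png')
cv2.imwrite('pics/s4b.png',cv2.convertScaleAbs(cv2.resize(i[130:220,250:350],None,fx=6,fy=6,interpolation=2),alpha=2))
E
```

```text
6.4 [ 0.5589 -0.2075  0.0109] [[-0.292, -0.956, 0.0], [-0.956, 0.292, -0.0], [0.0, -0.0, -1.0]] [-0.2  -0.04  0.05] -0.0002146577437332578 [-31.7  38.5  82.   -0.   59.5  75.2]
side tip px [285.2 198.4]
top tip px [298.  226.6]
```

View pics/s4b.png

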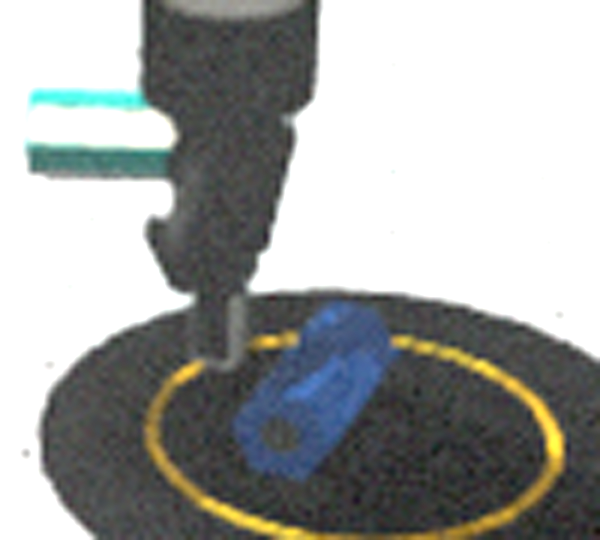

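No contact where the nominal tip would already be at table height, and the side view also puts the tip about 20 mm higher. So the tips sit farther back than stated, or the reported pose is off. I'll keep probing gently.

Emit:
jog_arm(dr=[[0,0,0],[0,0,0],[0,0,0],[0,0,0],[0,0,0],[0,0,0],[0,0,0],[0,0,0],[0,0,0],[0,0,0]], slide=[[0,0,0.001],[0,0,0.001],[0,0,0.001],[0,0,0.001],[0,0,0.001],[0,0,0.001],[0,0,0.001],[0,0,0.001],[0,0,0],[0,0,0]], gripper=[-1,-1,-1,-1,-1,-1,-1,-1,-1,-1])

```text
time_s: 7.5
position: [0.5589, -0.2075, 0.0029]
tool_rot: [[-0.292, -0.956, 0.0], [-0.956, 0.292, 0.0], [-0.0, -0.0, -1.0]]
ft_force: [-0.1, -0.2, 0.0]
grip_width: -0.0001
```

Emit:
jog_arm(dr=[[0,0,0],[0,0,0],[0,0,0],[0,0,0],[0,0,0],[0,0,0],[0,0,0],[0,0,0],[0,0,0],[0,0,0]], slide=[[0,0,0.001],[0,0,0.001],[0,0,0.001],[0,0,0.001],[0,0,0.001],[0,0,0.001],[0,0,0],[0,0,0],[0,0,0],[0,0,0]], gripper=[-1,-1,-1,-1,-1,-1,-1,-1,-1,-1])

```text
time_s: 8.5
position: [0.5589, -0.2075, -0.003]
tool_rot: [[-0.292, -0.956, 0.0], [-0.956, 0.292, -0.0], [0.0, -0.0, -1.0]]
ft_force: [-0.1, 0.9, -0.1]
grip_width: -0.0003
```

```bash
python3 st.py 5; python3 - <<'E'
import cv2
i=cv2.imread('pics/side5.png')
cv2.imwrite('pics/s5b.png',cv2.convertScaleAbs(cv2.resize(i[130:220,250:350],None,fx=6,fy=6,interpolation=2),alpha=2))
E
```

```text
8.5 [ 0.5589 -0.2075 -0.003 ] [[-0.292, -0.956, 0.0], [-0.956, 0.292, -0.0], [0.0, -0.0, -1.0]] [-0.12  0.95 -0.1 ] -0.00029265276031738475 [-31.7  39.6  82.6  -0.   57.8  75.2]
side tip px [285.  202.7]
top tip px [297.7 227. ]
```

View pics/s5b.png

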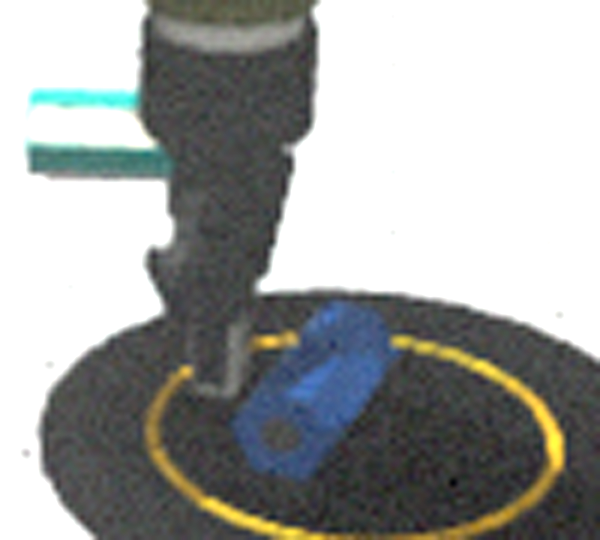

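Emit:
jog_arm(dr=[[0,0,0],[0,0,0],[0,0,0],[0,0,0],[0,0,0],[0,0,0],[0,0,0],[0,0,0],[0,0,0],[0,0,0]], slide=[[0,0,0.001],[0,0,0.001],[0,0,0.001],[0,0,0.001],[0,0,0.001],[0,0,0.001],[0,0,0],[0,0,0],[0,0,0],[0,0,0]], gripper=[-1,-1,-1,-1,-1,-1,-1,-1,-1,-1])

```text
time_s: 9.6
position: [0.5589, -0.2075, -0.009]
tool_rot: [[-0.292, -0.956, 0.0], [-0.956, 0.292, -0.0], [0.0, -0.0, -1.0]]
ft_force: [0.7, -0.8, 0.2]
grip_width: -0.0
```

Emit:
jog_arm(dr=[[0,0,0],[0,0,0],[0,0,0],[0,0,0],[0,0,0],[0,0,0],[0,0,0],[0,0,0],[0,0,0],[0,0,0]], slide=[[0,0,0.0005],[0,0,0.0005],[0,0,0.0005],[0,0,0.0005],[0,0,0.0005],[0,0,0.0005],[0,0,0],[0,0,0],[0,0,0],[0,0,0]], gripper=[-1,-1,-1,-1,-1,-1,-1,-1,-1,-1])

```text
time_s: 10.6
position: [0.5589, -0.2075, -0.0113]
tool_rot: [[-0.292, -0.956, 0.0], [-0.956, 0.292, -0.0], [0.0, -0.0, -1.0]]
ft_force: [-2.1, 1.4, 7.4]
grip_width: 0.0003
```

Contact gives tip height = reported z + 0.015 with the fingers shut. Since the tip height is now known, I'll use this view to check the tip's xy too.

```bash
python3 st.py 6; python3 - <<'E'
import cv2
from h import *
d=ld('side6'); i=d['pixels']
cv2.imwrite('pics/s6b.png',cv2.convertScaleAbs(cv2.resize(i[150:220,260:350],None,fx=8,fy=8,interpolation=2),alpha=2.2))
p=np.array([.5589,-.2075,.004]);n=np.array([.956,-.292,0]);a=np.array([-.292,-.956,0])
print(((proj(d,p)-[260,150])*8).round())
for u in((-1,-1),(-1,1),(1,1),(1,-1)): print(u,((proj(d,p+n*.011*u[0]+a*.0145*u[1])-[260,150]+.5)*8).round())
E
```

```text
10.6 [ 0.5589 -0.2075 -0.0113] [[-0.292, -0.956, 0.0], [-0.956, 0.292, -0.0], [0.0, -0.0, -1.0]] [-2.08  1.37  7.44] 0.0002642639868297424 [-31.7  40.3  82.9  -0.   56.8  75.2]
side tip px [284.9 205.3]
top tip px [297.5 227.3]
[202. 377.]
(-1, -1) [221. 407.]
(-1, 1) [251. 368.]
(1, 1) [191. 355.]
(1, -1) [160. 394.]
```

View pics/s6b.png

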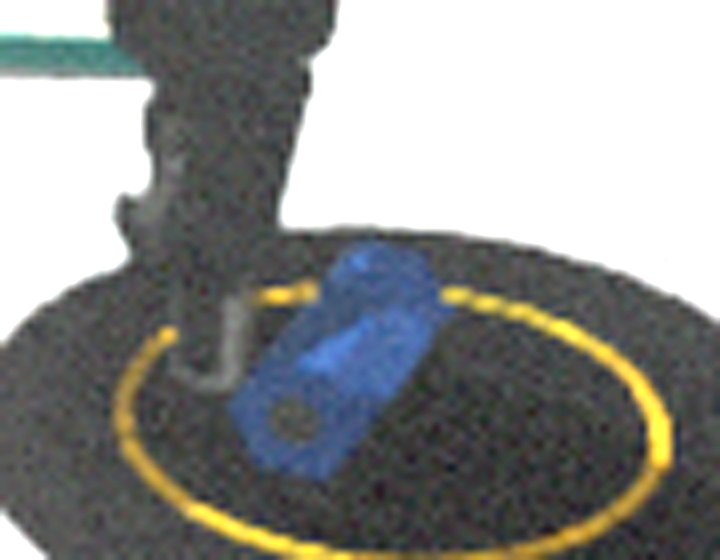

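Emit:
jog_arm(dr=[[0,0,0],[0,0,0],[0,0,0],[0,0,0],[0,0,0],[0,0,0],[0,0,0],[0,0,0],[0,0,0],[0,0,0]], slide=[[0,0,-0.005],[0,0,-0.005],[-0.001,0,-0.005],[-0.002,0,-0.005],[-0.002,0,-0.006],[0,0,-0.005],[0,0.006,0],[0,0.006,0],[0,0.002,0],[0,0,0]], gripper=[-1,-1,-1,-1,-1,-1,-1,-1,-1,-1])

```text
time_s: 11.7
position: [0.5464, -0.1985, 0.0188]
tool_rot: [[-0.292, -0.956, -0.001], [-0.956, 0.292, 0.0], [-0.0, 0.001, -1.0]]
ft_force: [0.5, -0.3, -0.3]
grip_width: -0.0003
```

```bash
python3 st.py 7; python3 - <<'E'
import cv2
from h import *
d=ld('side7'); i=d['pixels']
cv2.imwrite('pics/s7b.png',cv2.convertScaleAbs(cv2.resize(i[150:220,260:350],None,fx=8,fy=8,interpolation=2),alpha=2.2))
E
```

```text
11.7 [ 0.5464 -0.1985  0.0188] [[-0.292, -0.956, -0.001], [-0.956, 0.292, 0.0], [-0.0, 0.001, -1.0]] [ 0.47 -0.34 -0.26] -0.00028868289975848897 [-31.6  36.8  84.1  -0.   59.1  75.4]
side tip px [289.6 197.8]
top tip px [295.4 230.5]
```

View pics/s7b.png

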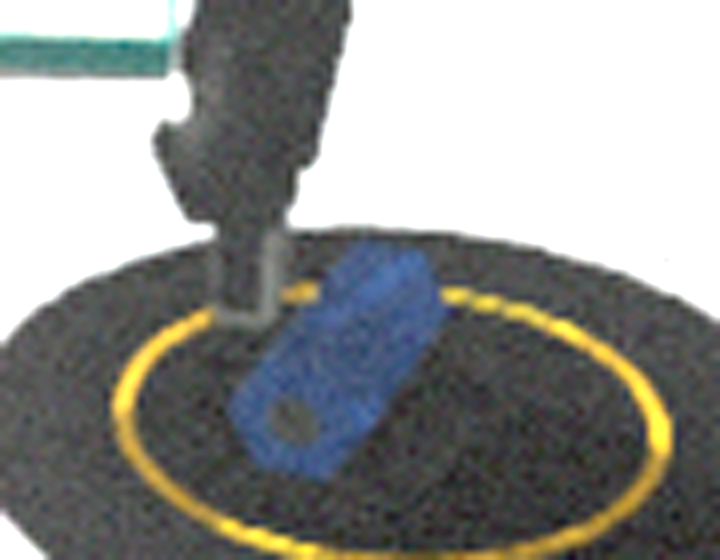

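Emit:
jog_arm(dr=[[0,0,0],[0,0,0],[0,0,0],[0,0,0],[0,0,0],[0,0,0],[0,0,0],[0,0,0],[0,0,0],[0,0,0]], slide=[[0,0.002,0],[0,0.002,0],[0,0.002,0],[0,0.001,0],[0,0.001,-0.0005],[0,0.001,-0.0005],[0,0.001,-0.0005],[0,0,0],[0,0,0],[0,0,0]], gripper=[-1,-1,-1,-1,-1,-1,-1,-1,-1,-1])

```text
time_s: 12.8
position: [0.5379, -0.1959, 0.0208]
tool_rot: [[-0.292, -0.956, 0.001], [-0.956, 0.292, -0.001], [0.0, -0.001, -1.0]]
ft_force: [4.3, -0.2, 4.8]
grip_width: -0.0004
```

Emit:
jog_arm(dr=[[0,0,0],[0,0,0],[0,0,0],[0,0,0],[0,0,0],[0,0,0],[0,0,0],[0,0,0],[0,0,0],[0,0,0]], slide=[[0,0.0015,-0.0013],[0,0.0015,-0.0012],[0,0.003,-0.0021],[0,0.003,-0.0018],[0,0.0035,-0.0015],[0,0.0035,-0.0011],[0,0,0],[0,0,0],[0,0,0],[0,0,0]], gripper=[-1,-1,-1,-1,-1,-1,-1,-1,-1,-1])

```text
time_s: 13.8
position: [0.5221, -0.191, 0.0293]
tool_rot: [[-0.292, -0.956, -0.0], [-0.956, 0.292, 0.0], [-0.0, 0.0, -1.0]]
ft_force: [-0.4, 0.6, -0.5]
grip_width: 0.0002
```

```bash
python3 st.py 8; python3 - <<'E'
import cv2
from h import *
d=ld('side8'); i=d['pixels']
cv2.imwrite('pics/s8b.png',cv2.convertScaleAbs(cv2.resize(i[150:220,260:350],None,fx=8,fy=8,interpolation=2),alpha=2.2))
E
```

```text
13.8 [ 0.5221 -0.191   0.0293] [[-0.292, -0.956, -0.0], [-0.956, 0.292, 0.0], [-0.0, 0.0, -1.0]] [-0.36  0.62 -0.5 ] 0.0001868772924298804 [-32.3  34.   88.   -0.   58.   74.7]
side tip px [298.8 196.4]
top tip px [293.4 238.3]
```

View pics/s8b.png

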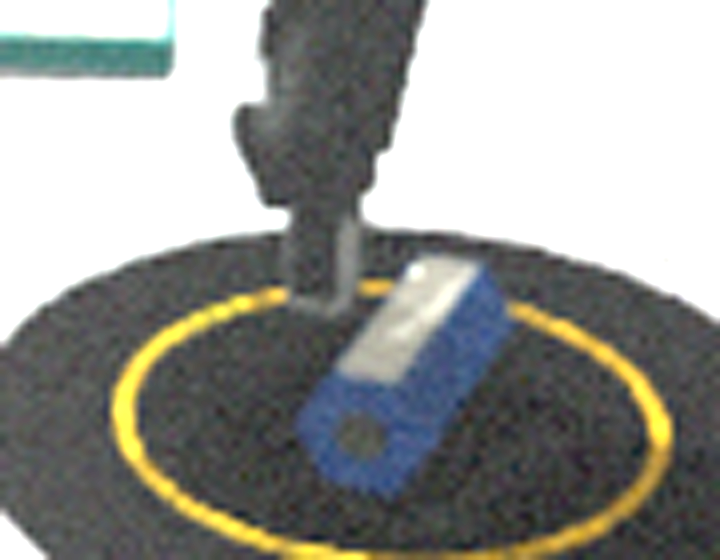

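The side view shows the white face on top and the bar lying flat inside the circle. I'll lift off and move over the green button.

Emit:
jog_arm(dr=[[0,0,0],[0,0,0],[0,0,0],[0,0,0],[0,0,0],[0,0,0],[0,0,0],[0,0,0],[0,0,0],[0,0,0]], slide=[[0,-0.004,-0.005],[0,0,-0.025],[0,0,-0.045],[0,0,-0.045],[-0.03,0.01,0],[-0.03,0.01,0],[-0.03,0.01,0],[-0.03,0.01,0],[-0.03,0.01,0],[-0.03,0.01,0]], gripper=[-1,-1,-1,-1,-1,-1,-1,-1,-1,-1])

```text
time_s: 14.9
position: [0.5212, -0.0012, 0.1499]
tool_rot: [[-0.292, -0.956, 0.001], [-0.956, 0.292, -0.0], [-0.0, -0.001, -1.0]]
ft_force: [0.5, 0.3, -0.2]
grip_width: -0.0002
```

Emit:
jog_arm(dr=[[0,0,0],[0,0,0],[0,0,0],[0,0,0],[0,0,0],[0,0,0],[0,0,0],[0,0,0],[0,0,0],[0,0,0]], slide=[[-0.03,0.01,0],[-0.03,0.01,0],[-0.03,0.01,0],[-0.03,0.01,0],[-0.03,0.01,0],[-0.03,0.01,0],[-0.03,0.012,0],[-0.007,0.007,0],[0,0,0],[0,0,0]], gripper=[-1,-1,-1,-1,-1,-1,-1,-1,-1,-1])

```text
time_s: 15.9
position: [0.509, 0.2274, 0.1496]
tool_rot: [[-0.292, -0.956, 0.0], [-0.956, 0.292, -0.0], [0.0, -0.0, -1.0]]
ft_force: [-0.1, -0.1, 0.2]
grip_width: -0.0002
```

```bash
python3 st.py 9; python3 - <<'E'
from h import *
crop(ld('side9'),230,180,390,340,4,'s9b')
E
```

```text
15.9 [0.509  0.2274 0.1496] [[-0.292, -0.956, 0.0], [-0.956, 0.292, -0.0], [0.0, -0.0, -1.0]] [-0.15 -0.05  0.2 ] -0.00016079211481210198 [ 11.9  25.8  79.4  -0.   74.8 118.9]
side tip px [300.1 265.3]
top tip px [143.7 242.9]
```

View pics/s9b.png

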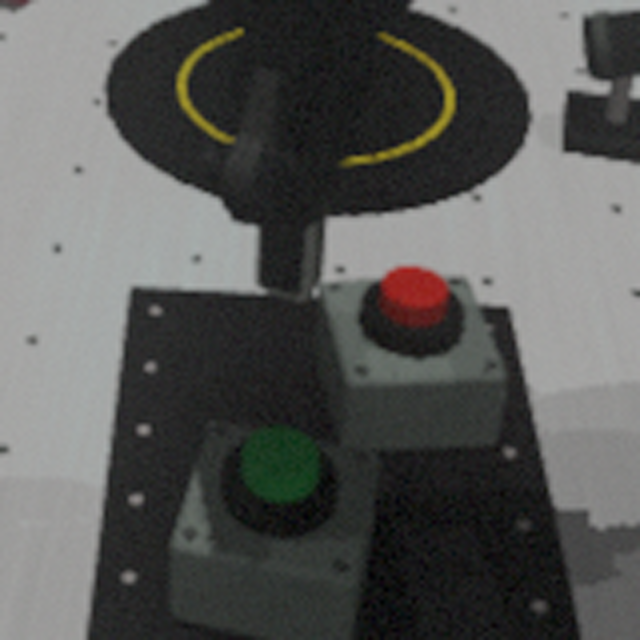

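View pics/top9.png

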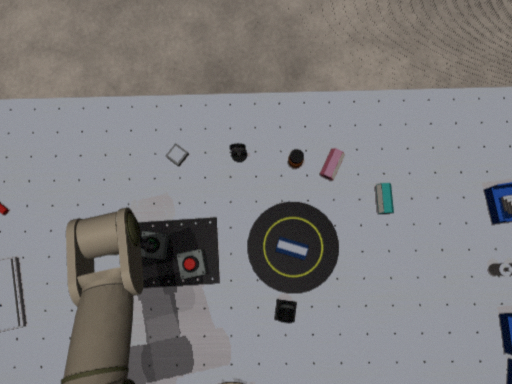

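The top view shows the bar white-up at (293,249), inside the yellow circle, with the bystanders unmoved. Now I'll descend on the green button.

Emit:
jog_arm(dr=[[0,0,0],[0,0,0],[0,0,0],[0,0,0],[0,0,0],[0,0,0],[0,0,0],[0,0,0],[0,0,0],[0,0,0]], slide=[[0,0,0.01],[0,0,0.02],[0,0,0.02],[0,0,0.01],[0,0,0.01],[0,0,0.005],[0,0,0.002],[0,0,0],[0,0,0],[0,0,0]], gripper=[-1,-1,-1,-1,-1,-1,-1,-1,-1,-1])

```text
time_s: 17.0
position: [0.5091, 0.2282, 0.0729]
tool_rot: [[-0.292, -0.956, 0.001], [-0.956, 0.292, 0.0], [-0.001, -0.001, -1.0]]
ft_force: [0.9, -0.2, 0.5]
grip_width: 0.0001
```

```bash
python3 st.py 10; python3 - <<'E'
from h import *
crop(ld('side10'),230,200,370,340,4,'s10b')
E
```

```text
17.0 [0.5091 0.2282 0.0729] [[-0.292, -0.956, 0.001], [-0.956, 0.292, 0.0], [-0.001, -0.001, -1.0]] [ 0.86 -0.16  0.5 ] 0.00010504524099469948 [ 12.   30.7  85.2   0.   64.  118.9]
side tip px [297.8 302. ]
top tip px [151.  244.4]
```

View pics/s10b.png

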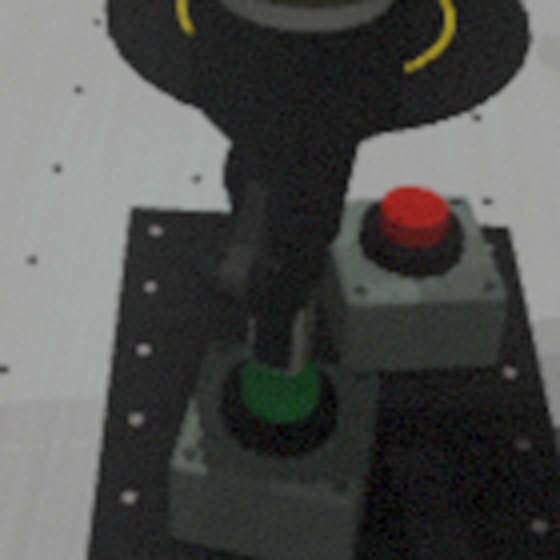

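The tips are about 7 mm above the centre of the green cap. Pressing now.

Emit:
jog_arm(dr=[[0,0,0],[0,0,0],[0,0,0],[0,0,0],[0,0,0],[0,0,0],[0,0,0],[0,0,0],[0,0,0],[0,0,0]], slide=[[0,0,0.003],[0,0,0.003],[0,0,0.002],[0,0,0.002],[0,0,0.002],[0,0,0.002],[0,0,0.001],[0,0,0.0005],[0,0,0],[0,0,0]], gripper=[-1,-1,-1,-1,-1,-1,-1,-1,-1,-1])

```text
time_s: 18.1
position: [0.5089, 0.2281, 0.0576]
tool_rot: [[-0.292, -0.956, 0.001], [-0.956, 0.292, 0.0], [-0.0, -0.001, -1.0]]
ft_force: [-3.0, -1.0, 9.8]
grip_width: 0.0001
```

Emit:
jog_arm(dr=[[0,0,0],[0,0,0],[0,0,0],[0,0,0],[0,0,0],[0,0,0],[0,0,0],[0,0,0],[0,0,0],[0,0,0]], slide=[[0,0,0.0005],[0,0,0.0005],[0,0,0],[0,0,0],[0,0,0],[0,0,0],[0,0,0],[0,0,0],[0,0,0],[0,0,0]], gripper=[-1,-1,-1,-1,-1,-1,-1,-1,-1,-1])

```text
time_s: 19.1
position: [0.509, 0.2281, 0.0575]
tool_rot: [[-0.292, -0.957, 0.001], [-0.957, 0.292, 0.0], [-0.001, -0.001, -1.0]]
ft_force: [-5.4, -1.5, 16.9]
grip_width: -0.0003
```

```bash
python3 st.py 11; python3 - <<'E'
from h import *
crop(ld('side11'),230,200,370,340,4,'s11b')
E
```

```text
19.1 [0.509  0.2281 0.0575] [[-0.292, -0.957, 0.001], [-0.957, 0.292, 0.0], [-0.001, -0.001, -1.0]] [-5.45 -1.46 16.91] -0.00030366436900809403 [ 12.   31.9  86.2  -0.   61.9 118.9]
side tip px [297.5 308.8]
top tip px [152.4 244.7]
```

View pics/s11b.png

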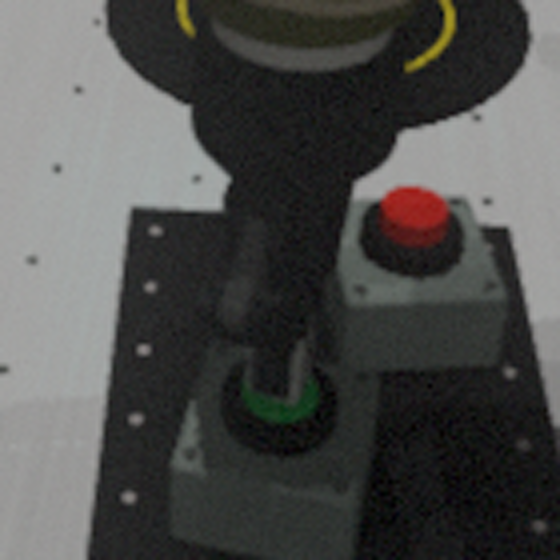

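The cap is sunk into its collar: z no longer moves, and the force rose from 9.8 to 16.9 N, so it is against its hard stop. I'll release and back off.

Emit:
jog_arm(dr=[[0,0,0],[0,0,0],[0,0,0],[0,0,0],[0,0,0],[0,0,0],[0,0,0],[0,0,0],[0,0,0],[0,0,0]], slide=[[0,0,-0.003],[0,0,-0.005],[0,0,-0.01],[0,0,-0.02],[0,0,-0.03],[0,0,-0.03],[0,0,-0.02],[0,0,0],[0,0,0],[0,0,0]], gripper=[-1,-1,-1,-1,-1,-1,-1,-1,-1,-1])

```text
time_s: 20.2
position: [0.5083, 0.2279, 0.1728]
tool_rot: [[-0.292, -0.956, -0.002], [-0.956, 0.292, -0.0], [0.001, 0.002, -1.0]]
ft_force: [-0.1, -0.1, -0.4]
grip_width: 0.0
```

```bash
python3 st.py 12; python3 - <<'E'
from h import *
t=ld('top12'); d=ld('side12')
h=cv2.cvtColor(t['pixels'],cv2.COLOR_BGR2HSV)
m=cv2.inRange(h,(0,0,120),(180,90,255)); m[:225]=0;m[265:]=0;m[:,:272]=0;m[:,318:]=0
ys,xs=np.nonzero(m); print(len(xs),ray(t,(xs.mean(),ys.mean()),.044), 'mat centre .4995 -.1885')
for c in comps(d,(45,100,40),(75,255,255)): print(c)
E
```

```text
20.2 [0.5083 0.2279 0.1728] [[-0.292, -0.956, -0.002], [-0.956, 0.292, -0.0], [0.001, 0.002, -1.0]] [-0.1  -0.06 -0.4 ] 2.9397995145531653e-05 [ 12.   24.5  77.3  -0.   78.3 119. ]
side tip px [301.3 253.6]
top tip px [141.  242.7]
214 [ 0.49355985 -0.18420144  0.044     ] mat centre .4995 -.1885
([290, 287, 20, 19, 301], [299.8, 295.7])
```

View pics/side12.png

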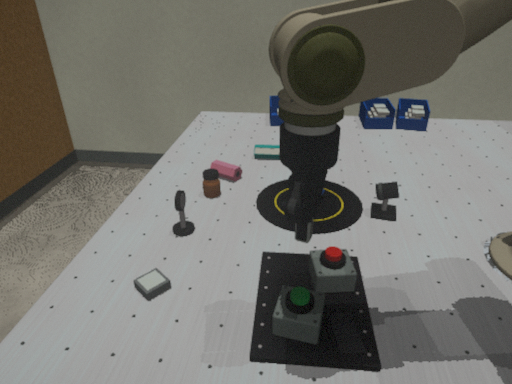

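View pics/tz12.png

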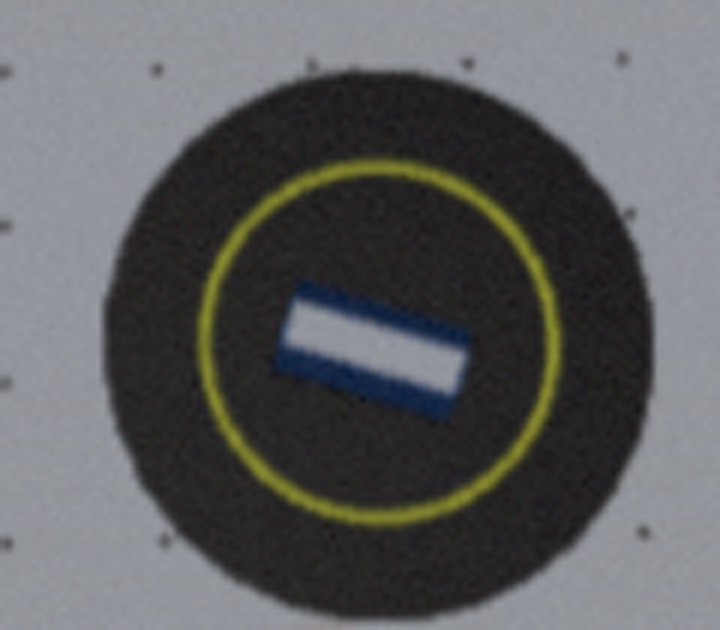

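The final views show the bar flat with its white face up, about 7 mm from the mat centre. The green cap is back up at (300,296) and the robot is touching nothing. Handing in.

```bash
python3 -c "
from rig import env
print(env.close_job())"
```

```text
the job is handed in; nothing more can be done
None
```

I rolled the bar 60° with the closed fingertips, without lifting it. Then I pressed the green button fully down, let it come back up, and handed in the job at about 20 s.

**Last checks**
- **Bar:** it lies flat with its white face on top. Its middle is at about (0.494, -0.184), roughly 7 mm from the mat centre and well inside the yellow circle.
- **Green button:** at full press the cap stopped moving while the force rose from 9.8 to 16.9 N, so it was against its stop. In the last side view it is back up, matching the first one.
- **Everything else:** I did not touch the red button. The mirror mount, jar and lens case look unmoved in the pictures, and the robot was clear of everything.

**One disagreement:** with the fingers shut, the tips were about 26 mm farther back than the reported pose and `tcp_to_tips` say. The side camera showed this, and a gentle touch on the mat (7 N) confirmed it. I used tip height = reported z + 15 mm for the roll and the press, and it held.

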